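Square the vial tray on the shaker and clip its cover down

TASK

First push the vial tray square and flush into the fenced corner of the shaker's deck. Then take the loose cover from the bench and press it down level into the tray until both catches snap over it and it is fully home, with the tray still flush in the corner. Finish while still pressing the cover down with about 10 newtons: do not let up at the end, and leave the bottle, beaker and jar alone.

Things in the scene. Friction and masses are not known exactly. Their poses are not given: they have to be found in the camera images.
- shaker: Fixed bench shaker, white, with a flat aluminium deck 220 (x) x 280 (y) mm, its top 50 mm above the bench. Steel fences 12 mm thick, 16 mm high above the deck, run along its whole +x and +y edges and meet in a corner; the other edges are open. Origin: under the machine's centre at bench level, z up. On the robot's left or right, yaw within 0.2 rad.
- corner (a point): Inner corner of the two fences at the deck's top, at (98, 128, 50) mm in the shaker's frame, same axes. The fences' inner faces are the planes x = 0 and y = 0 here; the free deck lies towards -x, -y. A flush tray has its origin at (-47, -65, 0) mm here and its axes along these.
- tray: Loose open grey plastic tray of amber vials standing on the deck, 94 (x) x 130 (y) x 62 mm high, about 0.45 kg. Origin: centre of its underside, z up. Walls 8 mm, inside 78 x 114 mm, the inner top edges chamfered (6 mm high, 5 mm wide) as a lead-in. Starts 1 to 10 cm from the fences, turned up to 0.2 rad against the deck.
- tray_corner (a point): The tray's outer bottom corner at its (+47, +65, 0) mm, the one that goes into the fence corner; axes of the tray.
- tray_ledge (a point): Middle of the tray at the height of its two inner ledges (along the long walls), 36 mm above its underside, where the seated cover's origin comes to rest; axes of the tray.
- catch (a point): Inner edge of the flat underside of one of the tray's two black sprung catches (24 mm wide, mid short wall, 5 mm inwards), at (0, 52, 45.5) mm of the tray; the other is at y = -52. Sloped from 47 up to 56 mm. A cover pressed in rides on the slopes, resistance rising to some 7 to 13 N, then it drops suddenly as the plate snaps below the catches onto the ledges.
- cover: Loose white plastic cover flat on the bench, on the other side from the shaker: plate 75 (x) x 111 (y) x 8 mm with an upright bar handle in its middle, 18 mm wide (x), 64 mm long (y), 38 mm high above the plate. About 0.12 kg. Origin: centre of the plate's underside, z up; same either way round (yaw + pi). Fits the tray with 1.5 mm play on each side, long side to long side.
- cover_handle (a point): Middle of the top of the cover's bar handle, 46 mm above the plate's underside; axes of the cover.
- amber_bottle: Bystander: amber bottle, 60 mm across, 120 mm high, at the far left of the work. Origin: centre of its underside.
- beaker: Bystander: glass beaker, 68 mm across, 85 mm high, at the far right. Origin: centre of its underside.
- jar: Bystander: white jar, 60 mm across, 70 mm high, beyond the work in the middle. Origin: centre of its underside.
Not all that is in view belongs to the job. What is shaped like the cover but blue or pink is not meant.

How it is judged (in metres and radians):
On the way, in this order (a step that is already met when the one before it is completed fails the run):
1. the tray is square and flush in the fence corner (x of tray_corner in the frame of corner above -0.003 m and y of tray_corner in the frame of corner above -0.003 m and angle between the x axis of tray and the x axis of shaker, either way round below 0.04 rad and angle between tray's own z axis and vertical below 0.04 rad), for 0.2 s.
2. the cover is pressed past the catches and rests level on the ledges (z of cover in the frame of tray between 0.033 and 0.0375 m and horizontal distance between cover and tray below 0.005 m and angle between the z axis of cover and the z axis of tray, either way round below 0.03 rad), for 0.2 s.
At the end, for the whole second after the job is handed in: Tray corner within 3 mm of both fences, square to 0.04 rad, upright; cover below both catches, level (0.03 rad), centred to 5 mm, underside 33 to 37.5 mm above the tray's underside; fingers on the cover, pressing it on the tray with over 5 N (all of step 1 and all of step 2 and contact force between cover and tray above 5 N and contact force between the fingers and cover above 3 N); the arm keeps its last pose, push and grip.
It fails at once if a bystander (bottle, beaker or jar) is moved by more than 20 mm (distance of any of amber_bottle, beaker, jar from where it was at the start of the episode above 0.02 m).
It also fails if it takes over 72 s, if anything falls off the work surface, if the arm or the gripper's body presses on something with over 40 N, if the wrist force passes 120 N, or if a joint passes its speed limit or range.

ROBOT

A 7-joint arm with a two-finger parallel gripper is mounted at the origin on the work surface. World frame = base frame: x ahead of the robot, y to its left, z up, the work surface at z = 0. Lengths are in mm, angles in rad, forces in N, time in s.
With the tool pointing down it reaches from about 425 to 800 mm from the base axis. Payload 8.3 kg.
Tool frame: the origin (TCP) lies midway between the tips of the shut fingers; the grasp point (between the pads) lies 19 mm behind it (grip_depth is the distance from the TCP to the grasp point, in mm); z points along the fingers, y is the line along which they close (so a half turn about z gives the same grasp; the last joint's range is limited). The gripper opens to 85 mm and grips with 20 to 120 N. Pads are 22 mm wide; open, the fingers measure 114 mm over their backs; the gripper's body (76 mm by 85 mm) begins 54 mm behind the grasp point. The pads swing forward as they close: fully open they stand 13 mm farther back than shut.
Start: joints at [-1.31, 0.383, 0.016, 1.37, -0.006, 1.388, -0.046], TCP at [198.805, 592.52, 231.279] pointing down, gripper open.
Joint ranges: [-2.95, 2.95], [-0.25, 2.06], [-1.52, 1.56], [0.18, 2.33], [-1.44, 4.58], [0.02, 2.06], [-3.01, 3.01]. Speed limits (rad/s): [2.39, 2.39, 3.01, 3.01, 3.14, 3.14, 3.14].

INTERFACE

Orientations are given as a unit quaternion [w, x, y, z].
In Python, from workcell import * gives the robot as it stands. The module is installed in compiled form; this text tells all that it offers. Calls block until the motion is done:
- movep(position, orientation): joint-space move of the TCP to a pose.
- move_straight(position, feed=150, rot=None, threshold=None): straight line of the TCP; rot=None keeps the orientation; feed is the mean speed in mm/s. With threshold (N) it stops when the force on the tool has changed by that much, and returns True; else False.
- set_joints(angles): joint-space move.
- gripper_to(opening): opening from 0.0 (shut) to 1.0 (fully open); the grip force is fixed at half the most; returns when the fingers have stopped.
- pause(seconds).
- solve_ik(position, orientation): joint angles nearest the present ones, or None.
- sense(): the state.
- read_camera(name): name is "scene" or "top" or "wrist"; returns a dict with "img" (420x560x3 uint8, red, green, blue), "camera_matrix" (3x3 intrinsics, pixels), "camera_from_world" (4x4, takes a point from world to camera coordinates). Camera axes: x right, y down, z forward; pixel columns grow to the right and rows downward; lengths in mm; the calibration is good to about 2 mm. A picture is of the moment at which its call begins. There is no depth.
A pose or a line that the arm cannot do raises IKError and nothing moves.
- job_done(): hands the job in; it is judged then, once.
The state is a dict: "time_s": time; "joint_pos": joint angles; "qvel": joint speeds; "joint_torque": joint torques, N m; "eef_pos": TCP position; "eef_rot": TCP orientation; "wrist_force": force on the tool from outside, world axes, zero at the start; "wrist_torque": the same for the moment, N m; "opening": opening from 0.0 (shut) to 1.0 (fully open); "gripper_force": force on a finger pad.
Only numpy, scipy, OpenCV 4.12 (cv2) and the standard library are available. Lean on these libraries where they do the work, as an engineer would, in place of code of your own. Each camera call takes 0.05 s, during which the arm holds its last target. There are 200 camera calls.

## Working session

There is one attempt and no reset: what is moved stays moved. The work goes in short steps, each a Python script; the robot and the scene stay as the last script left them, time stands still between calls to the robot, and variables do not carry over. Pictures are saved under pics/ and viewed, at most 10 in all, crops included, and the job is handed in when it is done.

```bash
mkdir -p pics
python3 - <<'E'
from workcell import *
import cv2,numpy as np,pickle
d={}
for n in("top","scene"):
    c=read_camera(n); d[n]=c; cv2.imwrite(f"pics/{n}0.png",c["img"][:,:,::-1])
    print(n,c["camera_matrix"].round(1).tolist(),c["camera_from_world"].round(3).tolist())
pickle.dump(d,open("d0.pkl","wb"))
s=sense();print(s["time_s"],s["eef_rot"],s["wrist_force"])
E
```

```text
top [[403.7, 0.0, 282.1], [0.0, 403.7, 202.5], [0.0, 0.0, 1.0]] [[-0.027, -0.999, -0.031, 39.488], [-0.997, 0.03, -0.075, 599.481], [0.076, 0.029, -0.997, 1251.061], [0.0, 0.0, 0.0, 1.0]]
scene [[411.6, 0.0, 274.4], [0.0, 411.6, 206.5], [0.0, 0.0, 1.0]] [[0.152, 0.988, 0.004, -88.069], [0.648, -0.097, -0.755, -309.145], [-0.746, 0.118, -0.655, 1710.698], [0.0, 0.0, 0.0, 1.0]]
0.1 [-1.33039292e-04  1.61156372e-01  9.86928498e-01 -8.63208066e-04] [ 1.18199551 -0.23595826  0.22133208]
```

View pics/top0.png

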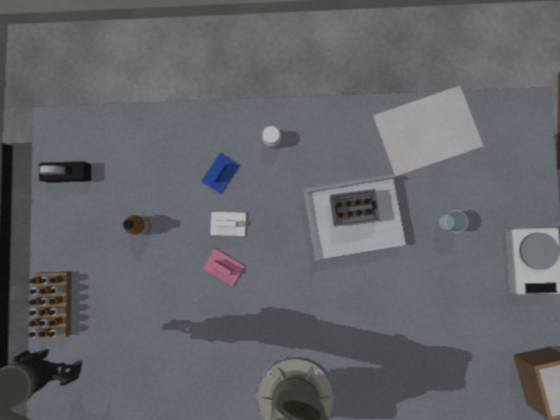

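View pics/scene0.png

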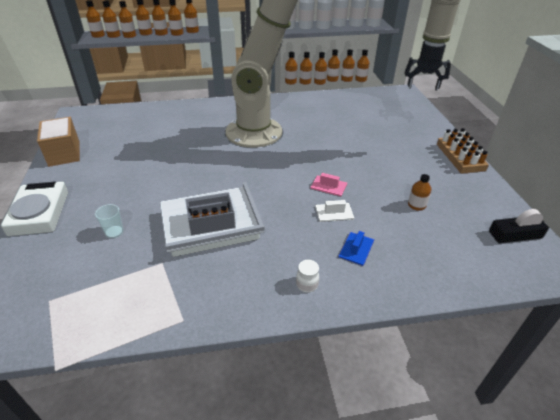

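The top view shows three cover-shaped things: white (228,223), blue (220,173) and pink (224,267). Only the white one fits "white plastic cover", and blue and pink are excluded by the task. The shaker is at (357,218) with the tray at (353,208), the jar at (272,136), the bottle at (135,225) and the beaker at (455,221). I'll confirm with an enlarged crop and get rough positions.

```bash
cat > h.py <<'E'
import cv2,numpy as np
from scipy.spatial.transform import Rotation as R
def ray(c,px,z):
    T=c["camera_from_world"];Ri=T[:3,:3].T;o=-Ri@T[:3,3]
    px=np.atleast_2d(np.asarray(px,float))
    d=np.c_[px,np.ones(len(px))]@np.linalg.inv(c["camera_matrix"]).T@Ri.T
    return (o+d*((z-o[2])/d[:,2])[:,None])
def proj(c,P):
    T=c["camera_from_world"];q=np.atleast_2d(P)@T[:3,:3].T+T[:3,3];q=q@c["camera_matrix"].T
    return q[:,:2]/q[:,2:]
def down(yaw):  # tool z down, tool y axis at world angle yaw+pi/2 (mod pi)
    q=(R.from_euler('z',yaw)*R.from_euler('x',np.pi)).as_quat()
    return [q[3],q[0],q[1],q[2]]
E
python3 - <<'E'
import pickle;from h import *
d=pickle.load(open("d0.pkl","rb"));c=d["top"];im=c["img"][:,:,::-1]
a=cv2.resize(im[140:300,190:420],None,fx=3.4,fy=3.4,interpolation=cv2.INTER_CUBIC);cv2.imwrite("pics/crop1.png",a)
print(ray(c,[[228,223]],8),ray(c,[[353,208]],112),ray(c,[[357,218]],50),ray(c,[[272,136],[135,225],[455,221]],60))
E
```

```text
[[541.0621229  197.60423954   8.        ]] [[ 571.44625681 -186.42440186  112.        ]] [[ 543.98854067 -206.37457224   50.        ]] [[ 805.56790646   47.13625816   60.        ]
 [ 541.48463625  477.43185931   60.        ]
 [ 526.26714137 -498.0913395    60.        ]]
```

View pics/crop1.png

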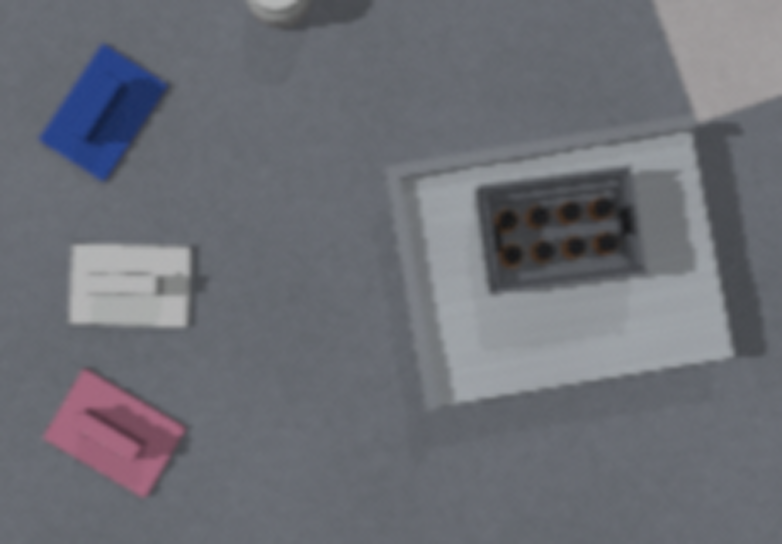

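The crop confirms it: the white cover (crop ~(130,285)) has an upright bar and fits, while blue and pink are decoys. The fences are on the far side (+x, top) and the left side (+y) of the shaker. Next I'll take close wrist views of both.

Run:
```python
from workcell import *
from h import *
import pickle
for y in(np.pi/2,-np.pi/2):
  for p in([540,198,300],[540,-206,330]): print(y,np.round(solve_ik(p,down(y)),2) if solve_ik(p,down(y)) is not None else None)
y=-np.pi/2
if abs(solve_ik([540,198,300],down(y))[6])>abs(solve_ik([540,198,300],down(-y))[6]): y=-y
d={}
for n,p in(("cov",[540,198,300]),("shk",[500,-206,380])):
    movep(p,down(y));pause(.3);d[n]=read_camera("wrist")
    print(sense()["time_s"],d[n]["camera_matrix"][0,0],proj(d[n],[[p[0],p[1],0],[p[0],p[1],50],[p[0]+100,p[1],0]]))
pickle.dump(d,open("d1.pkl","wb"))
cv2.imwrite("pics/w1.png",np.vstack([cv2.resize(d[n]["img"][:,:,::-1],(400,300)) for n in d]))
cv2.imwrite("pics/shk.png",d["shk"]["img"][:,:,::-1])
```

```text
1.5707963267948966 [-0.83  0.27  0.54  1.41 -0.14  1.5  -0.3 ]
1.5707963267948966 [ 0.09  0.26  0.28  1.33 -0.07  1.56  0.37]
-1.5707963267948966 [-0.55  0.25  0.18  1.4  -0.04  1.5   2.77]
-1.5707963267948966 [-0.56  0.53  1.36  1.36 -0.52  1.65 -2.42]
2.35 289.91452573520723 [[279.49296688 169.90149717]
 [279.47599823 176.01687363]
 [344.5019183  169.89953272]]
4.2333 289.91452573520723 [[279.29594633 162.52570355]
 [279.25715591 166.91003579]
 [334.78400174 162.53267195]]
```

View pics/w1.png

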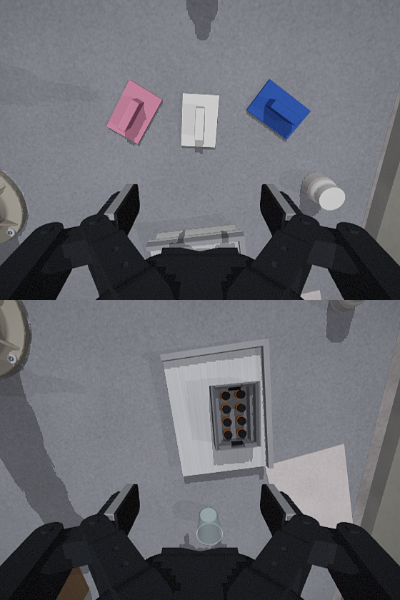

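The wrist views (image right = +x, up = +y) show the white cover at upper panel (200,120). In the lower panel the shaker has fences on the top and right, with the tray near the right fence.

Run:
```python
from h import *
import pickle
d=pickle.load(open("d1.pkl","rb"))
c=d["cov"];h=cv2.cvtColor(c["img"],cv2.COLOR_RGB2HSV)
m=((h[:,:,1]<40)&(h[:,:,2]>150)).astype(np.uint8);m[250:]=0
n,l,s,ce=cv2.connectedComponentsWithStats(m)
for i in range(1,n):
    if s[i,4]>300: 
        k,_=cv2.findContours((l==i).astype(np.uint8),0,2); b=cv2.boxPoints(cv2.minAreaRect(k[0])); w=ray(c,b,8)
        print("white",s[i],b.round(1).tolist(),w.round(1).tolist(),w.mean(0),np.linalg.norm(np.diff(w,axis=0),axis=1))
c=d["shk"];im=c["img"][40:270,210:400,::-1]
cv2.imwrite("pics/shkc.png",cv2.resize(im,None,fx=2.6,fy=2.6,interpolation=cv2.INTER_CUBIC))
cc=d["cov"]["img"][110:220,240:320,::-1];cv2.imwrite("pics/covc.png",cv2.resize(cc,None,fx=5,fy=5))
```

```text
white [ 254  130   53   77 3593] [[251.39999389648438, 203.5], [255.5, 129.8000030517578], [306.3999938964844, 132.60000610351562], [302.29998779296875, 206.39999389648438]] [[496.1, 146.5, 8.0], [505.2, 257.9, 8.0], [579.2, 253.9, 8.0], [575.8, 141.8, 8.0]] [539.0645414  200.04032235   8.        ] [111.83296237  74.12057127 112.13680376]
```

View pics/shkc.png

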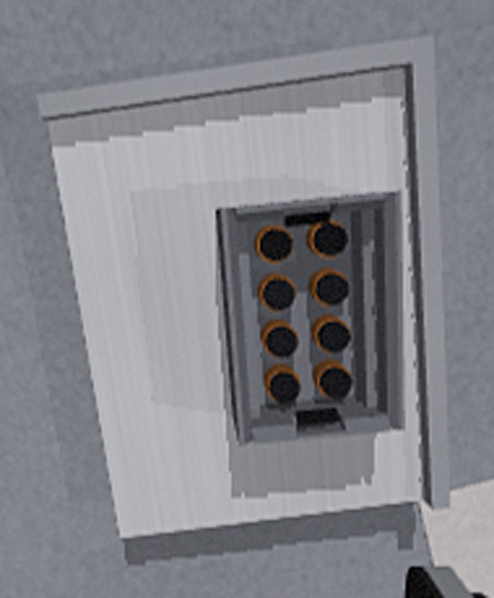

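View pics/covc.png

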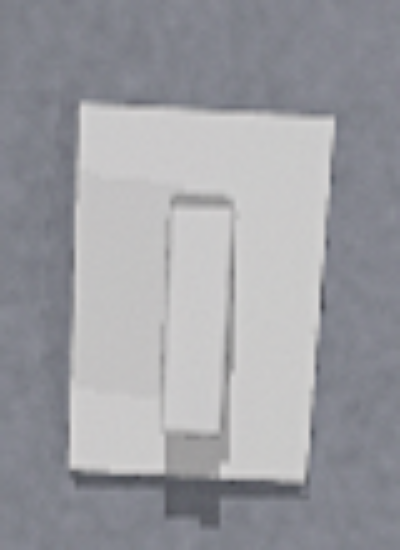

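```bash
cat >> h.py <<'E'
def fit(model,world):
    m=np.asarray(model,float)[:,:2];w=np.asarray(world)[:,:2]
    a=m-m.mean(0);b=w-w.mean(0)
    th=np.arctan2((a[:,0]*b[:,1]-a[:,1]*b[:,0]).sum(),(a*b).sum())
    r=np.array([[np.cos(th),-np.sin(th)],[np.sin(th),np.cos(th)]])
    t=w.mean(0)-r@m.mean(0)
    return t,th,(m@r.T+t-w).round(1).tolist()
E
python3 - <<'E'
from h import *
import pickle
d=pickle.load(open("d1.pkl","rb"));c=d["shk"]
T=c["camera_from_world"];print("cam",-T[:3,:3].T@T[:3,3])
px=lambda p:np.array(p)/2.6+[210-.3,40-.3]
W=np.vstack([ray(c,px([p]),z) for p,z in(((38,96),66),((433,38),66),((449,504),66),((121,537),50))])
print(fit([[-110,140],[110,140],[110,-140],[-110,-140]],W))
W=np.vstack([ray(c,px([p]),112) for p in((218,208),(399,193),(405,430),(242,443))])
print(W,fit([[-47,65],[47,65],[47,-65],[-47,-65]],W))
c=d["cov"];px=lambda p:np.array(p)/5+[240-.4,110-.4]
print(fit([[-37.5,55.5],[37.5,55.5],[37.5,-55.5],[-37.5,-55.5]],ray(c,px([(81,101),(335,117),(304,484),(70,469)]),8)))
print(fit([[-9,32],[9,32],[9,-32],[-9,-32]],ray(c,px([(171,205),(232,208),(221,437),(163,431)]),46)))
E
```

```text
cam [ 500.67334378 -130.96728687  523.35120007]
(array([ 548.00776894, -194.85571225]), np.float64(0.13715247135814318), [[-0.4, 0.9], [-0.0, 1.9], [1.3, -1.8], [-0.8, -1.0]])
[[ 519.50896557 -131.85038938  112.        ]
 [ 613.42815441 -124.38982039  112.        ]
 [ 627.6188899  -252.79260997  112.        ]
 [ 535.06283598 -260.57373636  112.        ]] (array([ 573.90471146, -192.40163902]), np.float64(0.10363116426894269), [[0.9, -0.8], [0.5, 1.5], [-0.2, 0.6], [-1.2, -1.3]])
(array([539.3481068, 199.9431429]), np.float64(-0.059326182885446235), [[-0.4, -0.4], [0.6, -0.3], [0.7, 0.6], [-0.9, 0.1]])
(array([539.24296761, 199.82099562]), np.float64(-0.04432413722697769), [[-0.7, 0.2], [0.8, 0.2], [0.7, 0.3], [-0.9, -0.6]])
```

```bash
cat >> h.py <<'E'
S=np.array([548.,-194.9]);SY=0.137
def sw(x,y,z):
    c,s=np.cos(SY),np.sin(SY);return [S[0]+c*x-s*y,S[1]+s*x+c*y,z]
def ws(p):
    c,s=np.cos(SY),np.sin(SY);q=np.array(p[:2])-S;return np.r_[c*q[0]+s*q[1],-s*q[0]+c*q[1],p[2]].round(1)
E
python3 - <<'E'
from workcell import *
from h import *
import pickle
def st(t):
    s=sense();print(t,round(s["time_s"],1),ws(s["eef_pos"]),s["wrist_force"].round(1) if hasattr(s["wrist_force"],'round') else s["wrist_force"],round(s["opening"],2))
q=down(SY)
movep(sw(-62,-1,220),q);move_straight(sw(-62,-1,64),150);st("down")
for k in range(3):
    r=move_straight(sw(12,-1,64),40,threshold=9);st(r)
    x=ws(sense()["eef_pos"])[0]
    if not r or x>-14: break
move_straight(sw(x-25,-1,64),150);move_straight(sw(x-25,-1,220),250)
gripper_to(.5)
q2=down(SY+np.pi/2)
movep(sw(50,-108,200),q2);move_straight(sw(50,-108,68),150);st("down2")
for k in range(3):
    r=move_straight(sw(50,5,68),40,threshold=10);st(r)
    y=ws(sense()["eef_pos"])[1]
    if not r or y>-25: break
move_straight(sw(50,y-25,68),150);move_straight(sw(50,y-25,220),250);st("end")
E
```

```text
down 6.6 [-61.5  -1.4  64.8] [-0.5  0.5  0.8] 1.0
True 7.9 [-8.2 -1.3 63.4] [ 0.6  0.4 -0.6] 1.0
down2 11.9 [  50.6 -108.5   69.3] [-0.7 -0.3 -0.1] 0.5
True 14.0 [ 49.9 -14.6  68.4] [-0.3 -1.2  2.6] 0.5
end 15.1 [ 49.8 -38.5 218.6] [ 0.6  0.  -0.1] 0.5
```

Run:
```python
from workcell import *
from h import *
import pickle
def st(t):
    s=sense();print(t,round(s["time_s"],1),ws(s["eef_pos"]),np.round(s["wrist_force"],1))
gripper_to(.7)
q=down(SY)
movep(sw(-35,60,200),q);move_straight(sw(-35,60,66),150)
r=move_straight(sw(8,60,66),40,threshold=12);st(r);x=ws(sense()["eef_pos"])[0]
move_straight(sw(x-25,60,66),150);move_straight(sw(x-25,60,200),250)
p=sw(30,20,330);movep(p,down(np.pi/2));pause(.2);c=read_camera("wrist");st("")
pickle.dump(c,open("d2.pkl","wb"))
u=proj(c,[sw(45,60,80)])[0].astype(int);o=(max(u[0]-75,0),max(u[1]-75,0))
im=c["img"][o[1]:o[1]+150,o[0]:o[0]+150,::-1];print(o)
cv2.imwrite("pics/t2.png",cv2.resize(im,None,fx=4,fy=4,interpolation=cv2.INTER_CUBIC))
```

```text
True 18.6 [-9.1 60.3 65.2] [-0.2 -0.3  0.3]
 21.1 [ 29.9  20.3 329.7] [-1.  -0.2  0.2]
(np.int64(211), np.int64(70))
```

View pics/t2.png

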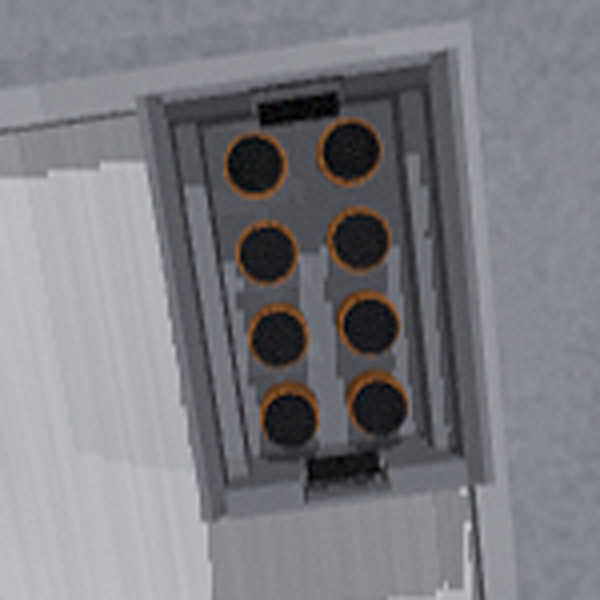

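The tray looks seated against both fences. Outer top corners in the crop: TL (138,96), TR (455,50), BR (492,484), BL (205,521). Checking that numerically.

Run:
```python
from h import *
import pickle
c=pickle.load(open("d2.pkl","rb"))
px=lambda p:np.array(p)/4+[211-.4,70-.4]
t,th,r=fit([[-47,65],[47,65],[47,-65],[-47,-65]],ray(c,px([(138,96),(456,50),(492,484),(205,521)]),112));print(t,th,r,ws([*t,0]))
print("fence corner",ws(ray(c,px([(470,20)]),66)[0]))
print("catch tops",[ws(ray(c,px([p]),106)[0]) for p in((300,107),(345,465))])
```

```text
[ 589.55423189 -125.88756955] 0.132304692263105 [[-0.6, 0.2], [0.6, 0.4], [0.6, -0.2], [-0.6, -0.4]] [50.6 62.7  0. ]
fence corner [109.8 139.7  66. ]
catch tops [array([ 51. , 118.5, 106. ]), array([ 51.1,   9. , 106. ])]
```

The tray is flush: its centre is at (50.6, 62.7) against the ideal (51, 63) in the shaker frame, with 0.005 rad yaw error. Next is the cover.

Run:
```python
from workcell import *
from h import *
import pickle
def st(t):
    s=sense();print(t,round(s["time_s"],1),np.round(s["eef_pos"],1),np.round(s["wrist_force"],1),round(s["opening"],3),s["gripper_force"])
q=down(np.pi/2-.052)
movep([539.3,199.9,150],q);gripper_to(.6)
print(move_straight([539.3,199.9,10],100,threshold=12));st("at")
gripper_to(0);st("grip")
move_straight([539.3,199.9,170],200);st("lift")
movep([*sw(51.2,63.2,0)[:2],190],down(SY+np.pi/2-.003));pause(.3);st("above")
c=read_camera("wrist");pickle.dump(c,open("d3.pkl","wb"))
cv2.imwrite("pics/t3.png",c["img"][:,:,::-1])
```

```text
False
at 24.4 [539.8 200.1  10.7] [0.2 0.6 0.3] 0.599 0.0
grip 24.8 [539.7 200.1  10.5] [0.3 0.2 4.3] 0.201 59.4447523355484
lift 25.8 [538.4 199.8 168.7] [ 0.5  0.3 -2.1] 0.202 58.63954424858093
above 27.3 [ 590.3 -124.2  189.9] [ 0.2 -0.2 -1.6] 0.203 58.614925146102905
```

View pics/t3.png

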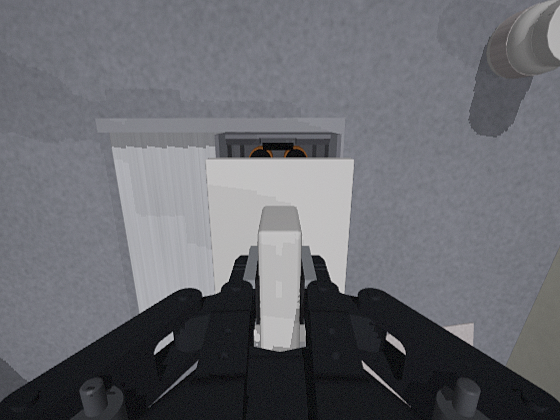

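The cover is held square in the gripper. Its far edge runs (207,158)–(353,158), parallel to the tray. I'll check its offset in the hand.

Run:
```python
from h import *
import pickle
c=pickle.load(open("d3.pkl","rb"));im=c["img"].astype(int)
for x in(225,245,265,285,305,325,340):
    g=im[140:180,x].mean(1);print(x,140+np.argmax(np.diff(g)),end="; ")
print([ws(ray(c,[p],188)[0]) for p in((206.5,157.5),(353.5,157.5))])
print("tray top far inner/outer, left, right", [ws(ray(c,[p],112)[0]) for p in((217,133),(345,133))])
```

```text
225 158; 245 158; 265 156; 285 158; 305 156; 325 156; 340 158; [array([ 15.6, 120.3, 188. ]), array([ 88.9, 120.2, 188. ])]
tray top far inner/outer, left, right [array([  5.7, 128.8, 112. ]), array([100.6, 128.6, 112. ])]
```

Run:
```python
from workcell import *
from h import *
def st(t):
    s=sense();print(t,round(s["time_s"],1),ws(s["eef_pos"]),np.round(s["eef_pos"][2],2),np.round(s["wrist_force"],1),np.round(s["wrist_torque"],2),round(s["opening"],3))
x,y=51.5,62.8
move_straight(sw(x,y,128),100);pause(.2);st("pre")
print(move_straight(sw(x,y,112),30,threshold=8));st("in")
z=112
while z>94:
    z-=1;move_straight(sw(x,y,z),20);f=sense()["wrist_force"];st(z)
    if f[2]>16 or np.hypot(f[0],f[1])>15: break
```

```text
pre 28.3 [ 51.9  62.6 128.8] 128.77 [-0.  -0.1 -1.1] [-0.07 -0.01  0.02] 0.202
False
in 29.0 [ 51.4  62.9 111.9] 111.87 [-0.7  0.7 -0.3] [0.1  0.11 0.02] 0.198
111 29.3 [ 51.6  62.7 111.2] 111.23 [-1.  -0.5  1.2] [-0.    0.15  0.06] 0.201
110 29.5 [ 51.6  62.6 110.3] 110.27 [-1.6 -0.1  2.7] [0.02 0.3  0.07] 0.205
109 29.8 [ 51.6  62.6 109.3] 109.25 [-0.8 -0.6  4.8] [0.01 0.31 0.06] 0.202
108 30.0 [ 51.7  62.6 108.3] 108.27 [-1.7 -0.3  6.1] [-0.01  0.38  0.14] 0.202
107 30.3 [ 51.7  62.6 107.4] 107.4 [-1.9 -0.5  6.2] [-0.02  0.44  0.15] 0.201
106 30.5 [ 51.7  62.5 106.5] 106.5 [-2.2 -0.2  8.4] [0.07 0.51 0.17] 0.203
105 30.8 [ 51.6  62.9 104.8] 104.85 [0.4 0.7 2.5] [ 0.05  0.04 -0.02] 0.202
104 31.0 [ 51.6  62.9 103.8] 103.75 [1.1 0.2 0.7] [-0.01 -0.16  0.01] 0.207
103 31.3 [ 51.5  62.9 102.8] 102.84 [1.2 0.5 0.6] [ 0.11 -0.19  0.04] 0.202
102 31.5 [ 51.5  62.9 101.9] 101.9 [ 0.5 -0.3 -0.6] [ 0.04 -0.19  0.01] 0.201
101 31.8 [ 51.5  62.8 101. ] 100.96 [1.7 0.8 0.1] [ 0.14 -0.22  0.01] 0.204
100 32.0 [51.5 62.8 99.9] 99.9 [0.6 0.8 0.3] [ 0.1  -0.23  0.01] 0.206
99 32.3 [51.5 62.8 98.9] 98.88 [1.4 1.9 0.4] [ 0.04 -0.2   0.04] 0.205
98 32.5 [50.9 62.8 97.5] 97.5 [-0.4  0.7 -1.6] [ 0.02  0.   -0.  ] 0.199
97 32.8 [51.3 62.8 96.8] 96.82 [-0.3  0.4 -1. ] [ 0.03 -0.01 -0.01] 0.203
96 33.0 [51.5 62.7 96.5] 96.46 [-1.6  1.   4.9] [0.15 0.6  0.06] 0.198
95 33.3 [51.5 62.7 96.5] 96.45 [-6.9  1.5 15. ] [0.42 1.56 0.02] 0.205
94 33.5 [51.5 62.7 96.4] 96.38 [-11.3   3.8  23. ] [0.75 2.42 0.06] 0.205
```

The snap signature appeared at TCP z ≈ 98 and the cover bottoms firmly at 96.4, which matches a seated height of 36 mm. I'll ease the push to about 10 N and look.

Run:
```python
from workcell import *
from h import *
import pickle
x,y=51.5,62.8
def st(t):
    pause(.3);F=np.mean([(pause(.03),sense()["wrist_force"])[1] for _ in range(8)],0)
    print(t,ws(sense()["eef_pos"]),sense()["eef_pos"][2].round(2),F.round(1),np.round(sense()["wrist_torque"],2));return F
z=95.3
for k in range(6):
    move_straight(sw(x,y,z),20);F=st(z)
    if 9.5<F[2]<13: break
    z+=(F[2]-11)/9
c=read_camera("wrist");s=read_camera("scene");print(sense()["time_s"])
pickle.dump(c,open("d4.pkl","wb"))
a=c["img"][:,:,::-1]
cv2.imwrite("pics/t4.png",np.hstack([cv2.resize(a[40:340,60:460],(460,345)),cv2.resize(s["img"][170:260,150:270,::-1],(330,345),interpolation=cv2.INTER_CUBIC)[:345]]))
```

```text
95.3 [51.6 62.7 96.5] 96.46 [-6.4  2.2 12.9] [0.42 1.38 0.07]
34.4333
```

View pics/t4.png

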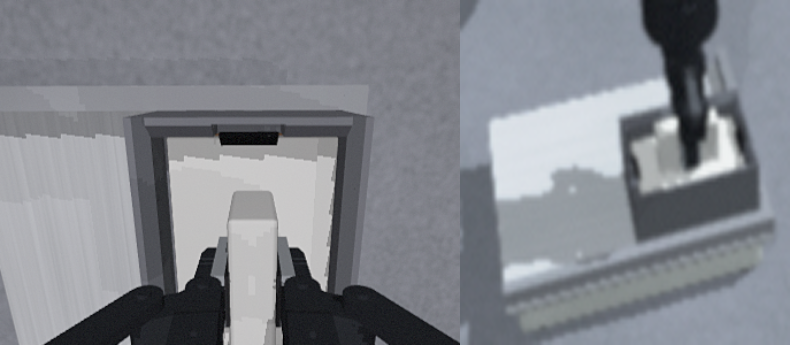

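The near-wall catch overhangs the plate, the plate lies level on the ledges, and the tray is still against both fences. One numeric flush check, then hand in.

Run:
```python
from workcell import *
from h import *
import pickle
c=pickle.load(open("d4.pkl","rb"))
f=lambda p:np.array(p)*400/460+[60,40]
a=ray(c,[f((128,116)),f((374,116))],112)
print([ws(p) for p in a],"flush: (4,128),(98,128)",[ws(ray(c,[f((368,86))],66)[0])],"fence corner 110,140")
print(np.arctan2(*(a[1]-a[0])[1::-1])-SY)
s=sense();print(s["time_s"],np.round(s["wrist_force"],1),s["opening"])
```

```text
[array([  5.5, 128.2, 112. ]), array([ 97.8, 127.8, 112. ])] flush: (4,128),(98,128) [array([109.7, 139.2,  66. ])] fence corner 110,140
-0.004126829777581137
34.4333 [-6.2  2.1 13. ] 0.20141884119532924
```

Run:
```python
from workcell import *
import numpy as np
print(job_done());s=sense();print(s["time_s"],np.round(s["wrist_force"],1))
```

```text
the job is handed in; nothing more can be done
None
the job is handed in; nothing more can be done
```

The job is handed in at about 34 s on the robot's clock: the tray is flush in the corner, the cover sits fully home under the catches (I could see only the +y catch; the other is inferred from the seated height), and the arm was still pressing with about 13 N; no verdict was returned.

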